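# Fetch the tin from behind the wire bobbins

### The arm

A 6-joint arm with a two-finger parallel gripper is mounted at the origin on the work surface. World frame = base frame: x ahead of the robot, y to its left, z up, the work surface at z = 0. Lengths are in m, angles in rad, forces in N, time in s.
With the tool pointing down it reaches from about 0.325 to 1 m from the base axis. Payload 5.1 kg.
Tool frame: the origin (TCP) lies on the centre line of the jaws, within the pads' length; the fingertips stand 25 mm ahead of it and the grasp point (between the pads) lies 6 mm ahead of it (arm.finger_overhang is the distance from the TCP to the fingertips, in m); z points along the fingers, y is the direction in which the jaws open and shut (so a half turn about z gives the same grasp; the last joint's range is limited). The gripper opens to 85 mm and grips with 20 to 120 N. Pads are 22 mm wide; open, the fingers measure 114 mm over their backs; the gripper's body (76 mm by 85 mm) begins 54 mm behind the grasp point. The pads swing forward as they close: fully open they stand 13 mm farther back than shut.
Start: joints at [1.023, 0.124, 1.65, -0, 1.367, -0.083], TCP at [0.291, 0.581, 0.256] pointing down, gripper open.
Joint ranges: [-2.61, 2.61], [-1.02, 2.33], [0.03, 2.71], [-1.35, 4.49], [0.32, 2.68], [-2.91, 2.91]. Speed limits (rad/s): [2.57, 2.57, 3.14, 3.14, 3.14, 3.14].

### API

Orientations are given as a unit quaternion [x, y, z, w].
In Python, from cell import arm gives the robot as it stands.
- The arm moves only by the shell command python3 -m handwheel 'ROWS' [OPENING] [FORCE]. ROWS is text: rows parted by semicolons, each of 6 numbers parted by spaces: the shift along the tool's x, y, z in units of 30 mm (1.0 is 30 mm), then the turn, a rotation vector about the tool's x, y, z in units of 6 degrees (1.0 is 6 degrees). A call has 1 to 20 rows; each row is the pose to reach, as a shift and turn from the pose commanded when the call began, along the tool's axes at that moment; what a row does not reach only later rows make up. A row lasts 1/10 s, in which the tool goes at most 50 mm and 8.59 degrees, less where a joint would pass 70% of its speed; a pose out of reach is approached as far as the arm can. A call with a gripper value outside its range is refused whole. OPENING is the finger opening in mm, from 0 to 85.4, set as the call begins (- or left out, the last holds). The fingers move at their own pace and stop on an object; FORCE is the grip in N (left out, the last holds). Time passes only in rows, so rows that repeat a pose let the fingers close. It gives the time, the measured TCP pose, the force and the opening at its end, in the units of the state.
- arm.observe(): the state, without advancing time (a new reading comes with each control period).
- arm.grab_frame(name): name is "scene" or "top"; returns a dict with "color" (400x640x3 uint8, red, green, blue), "camera_matrix" (3x3 intrinsics, pixels), "dist_coeffs" ([k1, k2, p1, p2, k3] as OpenCV has them; the pictures are not rectified), "R" (3x3) and "t" (3): a world point X has camera coordinates R X + t. Camera axes: x right, y down, z forward; pixel columns grow to the right and rows downward; lengths in m; the calibration is good to about 2 mm. A picture is of the moment at which its call begins. There is no depth.
- arm.close_job(): hands the job in, once; it reports no verdict.
Trained networks look in the newest picture that a camera, given by its name, has taken for a name from the list of things; names that differ only in an ending like _2 or _b are one class to them, and where a whole thing is asked for, a point or a joint stands for the part that bears it (a point fixed in the world has none). Each returns a list of dicts, best first, with "conf" (0 to 1); they miss things now and then, are a little off and sometimes report something else, mostly with a low value. They report only what shows in the picture. A call takes as long as a camera call. They do not tell look-alikes from the thing itself.
- arm.spot_in(camera, name): "box" ([centre column, centre row, width, height] in pixels, round what is visible of it).
The state is a dict: "time": time; "q": joint angles; "qd": joint speeds; "joint_torque": joint torques, N m; "tool_pos": TCP position; "tool_rot": TCP orientation; "wrist_force": force on the tool from outside, world axes, zero at the start; "moment": the same for the moment, N m; "width": opening from 0.0 (shut) to 1.0 (fully open).
Only numpy, scipy, OpenCV 4.12 (cv2) and the standard library are available. Lean on these libraries where they do the work, as an engineer would, in place of code of your own. Each camera call takes 0.05 s, during which the arm holds its last target. There are 200 camera calls.

### The job

The map-lidded blue tin lies behind the three wire bobbins on the white stand: first stand all three bobbins upright in the wooden side tray, then lay the tin flat on the middle of the cork mat, lengthwise along it. Only then put the bobbins back, each standing centred on the disc of its own colour. Do not knock any bobbin over, and leave the amber glass jar where it is.

Things in the scene. Friction and masses are not known exactly. Their poses are not given: they have to be found in the camera images.
- spool_red: Loose upright bobbin of red wire, 110 mm tall, about 150 g: foot flange 40 mm across, 6 mm thick; wound body 32 mm across from 6 to 104 mm up (grip it about 85 mm up); red flat top 31 mm across, no upper flange. Origin: centre of its underside; z up. Starts standing on the disc of its colour, the three in one row 68 mm apart, order of colours varies.
- spool_green: Loose upright bobbin of green wire, 110 mm tall, about 150 g: foot flange 40 mm across, 6 mm thick; wound body 32 mm across from 6 to 104 mm up (grip it about 85 mm up); green flat top 31 mm across, no upper flange. Origin: centre of its underside; z up. Starts standing on the disc of its colour, the three in one row 68 mm apart, order of colours varies.
- spool_violet: Loose upright bobbin of violet wire, 110 mm tall, about 150 g: foot flange 40 mm across, 6 mm thick; wound body 32 mm across from 6 to 104 mm up (grip it about 85 mm up); violet flat top 31 mm across, no upper flange. Origin: centre of its underside; z up. Starts standing on the disc of its colour, the three in one row 68 mm apart, order of colours varies.
- pad_red: Fixed flat red disc, 60 mm across, 3 mm thick, home of the red bobbin. Origin: centre of its underside, 12 mm above the bench, on the white stand (a bobbin on it has its underside 15 mm above the bench). x: across the row of discs, away from the robot. The stand is a fixed board 160 mm (x) by 220 mm (y), 12 mm thick, the row 42 mm in front of its middle.
- pad_green: Fixed flat green disc, 60 mm across, 3 mm thick, home of the green bobbin. Origin: centre of its underside, 12 mm above the bench, on the white stand (a bobbin on it has its underside 15 mm above the bench). x: across the row of discs, away from the robot. The stand is a fixed board 160 mm (x) by 220 mm (y), 12 mm thick, the row 42 mm in front of its middle.
- pad_violet: Fixed flat violet disc, 60 mm across, 3 mm thick, home of the violet bobbin. Origin: centre of its underside, 12 mm above the bench, on the white stand (a bobbin on it has its underside 15 mm above the bench). x: across the row of discs, away from the robot. The stand is a fixed board 160 mm (x) by 220 mm (y), 12 mm thick, the row 42 mm in front of its middle.
- tin: Loose closed blue tin box, map pattern on the lid, red edge, 150 (its x) by 40 (y) by 24 mm tall, 180 g. Origin: centre of its underside. Starts on the white stand, underside 12 mm above the bench, parallel to the row of bobbins, its centre line 53 mm behind theirs. Behind it, after some 34 mm of room, a lip 50 mm above the bench. Grip across its width at mid-length.
- mat: Fixed cork work mat, 200 mm (its x) by 110 mm (its y), 4 mm thick, on the bench on one side. Origin: centre of its underside; x along its length.
- tray: Fixed shallow wooden side tray, outside 250 mm (its x) by 120 mm (its y), walls 5 mm thick and 16 mm high, floor 5 mm thick, on the bench on the other side (mat and tray may change sides). Origin: centre of its underside; x along its length. It holds the three bobbins in a row along x, 70 to 75 mm apart.
- jar: Loose small amber glass jar with a yellow lid, 48 mm across, 60 mm tall, standing on the bench between the robot and the white stand. Origin: centre of its underside. Not part of the job: leave it alone.
Things that resemble listed ones, but are neither listed nor needed, are in the scene too. What is meant by the spool_violet is not pink, and is the smaller of those in its own colour. Of the things shaped like the spool_red, the red one is meant.

How it is judged:
On the way, in this order (a step that is already met when the one before it is completed fails the run):
1. all three bobbins stand upright in the side tray, released (x of spool_red in the frame of tray between -0.105 and 0.105 m and y of spool_red in the frame of tray between -0.04 and 0.04 m and height (world z) of each of spool_red, spool_green, spool_violet below 0.012 m and angle between each of spool_red, spool_green, spool_violet's own z axis and vertical below 0.1 rad and linear speed of each of spool_red, spool_green, spool_violet below 0.03 m/s and contact force between the fingers and spool_red below 0.1 N and x of spool_green in the frame of tray between -0.105 and 0.105 m and y of spool_green in the frame of tray between -0.04 and 0.04 m and contact force between the fingers and spool_green below 0.1 N and x of spool_violet in the frame of tray between -0.105 and 0.105 m and y of spool_violet in the frame of tray between -0.04 and 0.04 m and contact force between the fingers and spool_violet below 0.1 N), for 0.2 s.
2. the tin lies on the mat, released, while all three bobbins are still in the tray (all of step 1 and horizontal distance between tin and mat below 0.015 m and angle between the x axis of tin and the x axis of mat, either way round below 0.2 rad and height (world z) of tin below 0.01 m and angle between tin's own z axis and vertical below 0.1 rad and linear speed of tin below 0.03 m/s and contact force between the fingers and tin below 0.1 N), for 0.2 s.
3. each bobbin stands on the disc of its own colour, released (horizontal distance between spool_red and pad_red below 0.012 m and height (world z) of spool_red between 0.01 and 0.02 m and angle between each of spool_red, spool_green, spool_violet's own z axis and vertical below 0.1 rad and linear speed of each of spool_red, spool_green, spool_violet below 0.03 m/s and contact force between the fingers and spool_red below 0.1 N and horizontal distance between spool_green and pad_green below 0.012 m and height (world z) of spool_green between 0.01 and 0.02 m and contact force between the fingers and spool_green below 0.1 N and horizontal distance between spool_violet and pad_violet below 0.012 m and height (world z) of spool_violet between 0.01 and 0.02 m and contact force between the fingers and spool_violet below 0.1 N), for 0.2 s.
At the end, for the whole second after the job is handed in: The tin lies flat on the mat, its centre within 15 mm of the mat's centre and its length within 0.2 rad of the mat's; each bobbin stands upright (within 0.1 rad) on the disc of its own colour, centre within 12 mm; all released and at rest (all of step 3 and horizontal distance between tin and mat below 0.015 m and angle between the x axis of tin and the x axis of mat, either way round below 0.2 rad and height (world z) of tin below 0.01 m and angle between tin's own z axis and vertical below 0.1 rad and linear speed of tin below 0.03 m/s and contact force between the fingers and tin below 0.1 N); the robot touches nothing.
It fails at once if the red bobbin is knocked over (angle between spool_red's own z axis and vertical above 0.7 rad).
It fails at once if the green bobbin is knocked over (angle between spool_green's own z axis and vertical above 0.7 rad).
It fails at once if the violet bobbin is knocked over (angle between spool_violet's own z axis and vertical above 0.7 rad).
It fails at once if the glass jar is displaced by more than 20 mm or tipped (distance of jar from where it was at the start of the episode above 0.02 m or angle between jar's own z axis and vertical above 0.4 rad).
It also fails if it takes over 144 s, if anything falls off the work surface, if the arm or the gripper's body presses on something with over 40 N, if the wrist force passes 120 N, or if a joint passes its speed limit or range.

## Working session

There is one attempt and no reset: what is moved stays moved. The work goes in short steps, Python scripts to look and compute and a shell command to move; the robot and the scene stay as the last step left them, time stands still between calls to the robot, and variables do not carry over. Pictures are saved under pics/ and viewed, about 12 in all and at most 16, crops included, and the job is handed in when it is done.

```bash
ls; mkdir -p pics; cat > h.py <<'E'
import numpy as np, cv2
from cell import arm
def snap(n,f):
    d=arm.grab_frame(n); cv2.imwrite('pics/'+f,d['color'][:,:,::-1]); np.save(f'{n}.npy',d,allow_pickle=True); return d
def load(n): return np.load(f'{n}.npy',allow_pickle=True).item()
def ray(d,uv):
    p=cv2.undistortPoints(np.array([[uv]],float),np.array(d['camera_matrix']),np.array(d['dist_coeffs']))[0,0]
    R=np.array(d['R']);c=-R.T@np.array(d['t']); return c,R.T@np.array([p[0],p[1],1.])
def atz(d,uv,z):
    c,v=ray(d,uv); return c+v*(z-c[2])/v[2]
def proj(d,X):
    R=np.array(d['R']); return cv2.projectPoints(np.array([X],float),cv2.Rodrigues(R)[0],np.array(d['t'],float),np.array(d['camera_matrix']),np.array(d['dist_coeffs']))[0].ravel()
def tri(d1,u1,d2,u2):
    A=[];b=[]
    for d,u in((d1,u1),(d2,u2)):
        c,v=ray(d,u);v=v/np.linalg.norm(v);P=np.eye(3)-np.outer(v,v);A.append(P);b.append(P@c)
    return np.linalg.solve(A[0]+A[1],b[0]+b[1])
E
python3 - <<'E'
from h import *
np.set_printoptions(precision=3,suppress=True)
for n in('scene','top'):
    d=snap(n,n+'0.png')
    R=np.array(d['R']);print(n,-R.T@np.array(d['t']),R[2],np.array(d['camera_matrix'])[0])
    for k in['spool_red','spool_green','spool_violet','pad_red','pad_green','pad_violet','tin','mat','tray','jar']:
        print(k,[(round(x['conf'],2),np.round(x['box']).tolist()) for x in arm.spot_in(n,k)])
s=arm.observe();print(s['time'],s['tool_pos'],s['tool_rot'],s['width'])
E
```

```text
pics
scene [0.879 0.165 0.668] [-0.453 -0.246 -0.857] [369.956   0.    320.626]
spool_red [(0.66, [344.0, 190.0, 20.0, 43.0])]
spool_green [(0.87, [380.0, 201.0, 23.0, 46.0])]
spool_violet [(0.8, [279.0, 148.0, 23.0, 47.0]), (0.66, [313.0, 181.0, 21.0, 46.0]), (0.59, [247.0, 252.0, 44.0, 59.0])]
pad_red [(0.69, [344.0, 207.0, 25.0, 18.0])]
pad_green [(0.77, [376.0, 214.0, 32.0, 24.0])]
pad_violet [(0.52, [311.0, 197.0, 28.0, 26.0])]
tin [(0.89, [332.0, 224.0, 79.0, 41.0])]
mat [(0.64, [206.0, 150.0, 79.0, 71.0]), (0.36, [345.0, 189.0, 20.0, 42.0])]
tray [(0.67, [346.0, 206.0, 25.0, 20.0]), (0.61, [473.0, 272.0, 115.0, 135.0])]
jar [(0.97, [364.0, 149.0, 26.0, 31.0])]
top [0.4   0.012 0.978] [ 0.15  -0.026 -0.988] [461.834   0.    324.126]
spool_red [(0.93, [308.0, 210.0, 18.0, 28.0]), (0.59, [269.0, 120.0, 21.0, 34.0])]
spool_green [(0.5, [319.0, 281.0, 21.0, 20.0])]
spool_violet [(0.83, [392.0, 227.0, 27.0, 23.0]), (0.76, [349.0, 112.0, 30.0, 49.0]), (0.69, [338.0, 200.0, 22.0, 30.0])]
pad_red [(0.54, [309.0, 214.0, 32.0, 28.0]), (0.4, [275.0, 220.0, 29.0, 29.0])]
pad_green [(0.75, [275.0, 221.0, 26.0, 24.0]), (0.32, [274.0, 220.0, 20.0, 27.0])]
pad_violet [(0.61, [340.0, 210.0, 25.0, 21.0])]
tin [(0.79, [308.0, 187.0, 73.0, 31.0])]
mat [(0.33, [273.0, 217.0, 20.0, 23.0])]
tray [(0.72, [172.0, 222.0, 84.0, 124.0])]
jar [(0.59, [319.0, 281.0, 23.0, 24.0])]
1.1 [0.291 0.581 0.256] [ 0.23   0.973 -0.    -0.   ] 1.001804246716947
```

```bash
python3 -c "
import cv2,numpy as np
a=cv2.imread('pics/scene0.png');b=cv2.imread('pics/top0.png')
cv2.imwrite('pics/both0.png',cv2.resize(np.vstack([a,b]),None,fx=.75,fy=.75))"
```

```text
(no output)
```

View pics/both0.png

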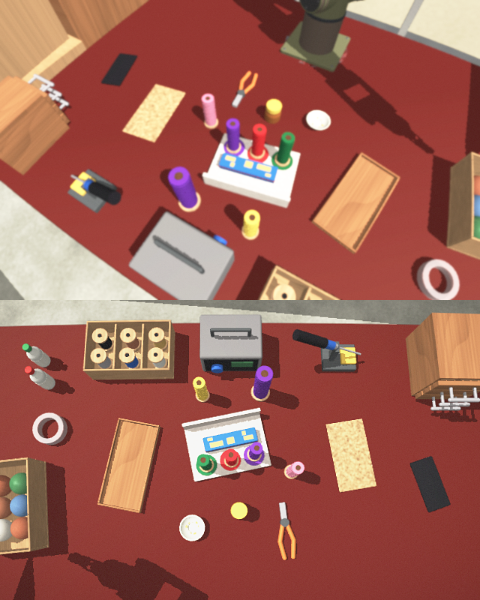

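The scene view shows the stand with violet (311,180), red (345,190) and green (381,200). Possible look-alikes are the pink bobbin (279,148), the large violet one (247,252) and the yellow one (335,298). In the top view the row is green (274,220), red (308,212), violet (339,203), the tray is at (172,222) and the mat at (467,206). I choose the three in the row on the stand and will check them in a close crop.

```bash
python3 -c "
import cv2,numpy as np
a=cv2.imread('pics/scene0.png')[150:275,265:425];b=cv2.imread('pics/top0.png')[140:265,235:395]
cv2.imwrite('pics/crop0.png',cv2.resize(np.hstack([a,b]),None,fx=2.5,fy=2.5,interpolation=cv2.INTER_CUBIC))
a=cv2.imread('pics/top0.png')[145:285,120:520]
cv2.imwrite('pics/crop1.png',cv2.resize(a,None,fx=2,fy=2,interpolation=cv2.INTER_CUBIC))"
```

```text
(no output)
```

View pics/crop0.png

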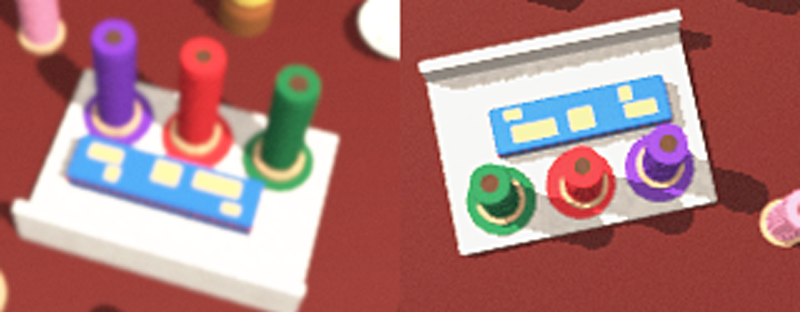

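View pics/crop1.png

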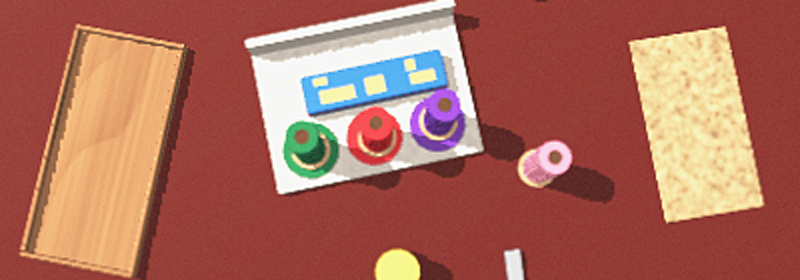

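```bash
cat > m.py <<'E'
from h import *
np.set_printoptions(precision=4,suppress=True)
S,T=load('scene'),load('top')
def hole(d,uv,r=5):
    im=cv2.resize(d['color'],None,fx=1,fy=1).astype(int);x,y=map(round,uv)
    # brown: all channels close to (115,75,55)
    w=im[y-r:y+r+1,x-r:x+r+1]
    ref=im[y,x]; e=np.abs(w-ref).sum(2)<60
    yy,xx=np.nonzero(e);return np.array([xx.mean()+x-r,yy.mean()+y-r]),e.sum(),ref
P={}
for k,a,b in(('violet',(310.6,165.2),(342.2,197.6)),('red',(346.2,172.8),(307.8,206.8)),('green',(383.8,184),(271,213.2))):
    ha,hb=hole(S,a),hole(T,b); X=tri(S,ha[0],T,hb[0]);P[k]=X
    print(k,ha,hb,X,'res',proj(S,X)-ha[0],proj(T,X)-hb[0], 'T@.125',atz(T,hb[0],.125),'S@.125',atz(S,ha[0],.125))
f=lambda L,s,o:[np.array(p)/s+np.array(o) for p in L]
def rect(n,pts,z):
    Q=np.array([atz(T,p,z) for p in pts]);c=Q.mean(0)
    e=[np.linalg.norm(Q[i]-Q[(i+1)%4]) for i in range(4)]
    l=(Q[0]-Q[1] if e[0]>e[1] else Q[1]-Q[2]);print(n,c,'sides',np.array(e),'ang',np.degrees(np.arctan2(l[1],l[0]))%180)
    return Q
rect('mat',f([(629,41),(725,27),(763,205),(666,222)],2,(120,145)),.004)
rect('tray',f([(78,25),(189,46),(135,277),(22,254)],2,(120,145)),.016)
rect('tin',f([(90,108),(266,75),(273,118),(104,152)],2.5,(235,140)),.036)
rect('stand',f([(20,62),(280,10),(317,200),(63,254)],2.5,(235,140)),.012)
print('tin S',atz(S,np.array((166,186))/2.5+(265,150),.036)) 
s=arm.observe();print(s['tool_pos'],s['tool_rot'])
v=P['violet']-P['green'];print('row ang',np.degrees(np.arctan2(v[1],v[0])),np.linalg.norm(v))
E
python3 m.py
```

```text
violet (array([309.7778, 164.5   ]), np.int64(18), array([148,  95,  75])) (array([341.9167, 196.9722]), np.int64(36), array([149,  99,  70])) [ 0.541  -0.0427  0.1259] res [-0.3236 -0.0573] [-0.292   0.1248] T@.125 [ 0.5414 -0.0433  0.125 ] S@.125 [ 0.5403 -0.0425  0.125 ]
red (array([345.8636, 172.    ]), np.int64(22), array([157,  98,  73])) (array([307.5758, 206.0606]), np.int64(33), array([150, 103,  76])) [0.5243 0.0218 0.1265] res [-0.4124 -0.0712] [-0.3781  0.1339] T@.125 [0.5248 0.0212 0.125 ] S@.125 [0.5231 0.0221 0.125 ]
green (array([384.1724, 182.8966]), np.int64(29), array([145,  97,  70])) (array([270.4103, 213.    ]), np.int64(39), array([152, 102,  75])) [0.5121 0.0911 0.1264] res [-0.5099 -0.0864] [-0.4706  0.1309] T@.125 [0.5125 0.0903 0.125 ] S@.125 [0.5109 0.0917 0.125 ]
mat [ 0.5385 -0.3234  0.004 ] sides [0.1089 0.1977 0.1077 0.199 ] ang 8.318779676551033
tray [0.5158 0.3039 0.016 ] sides [0.1218 0.247  0.12   0.2465] ang 168.21537742259449
tin [0.5815 0.0199 0.036 ] sides [0.149  0.0369 0.1427 0.0388] ang 100.32530084961482
stand [0.5715 0.0314 0.012 ] sides [0.2279 0.168  0.2177 0.1688] ang 101.17610058271954
tin S [0.587 0.03  0.036]
[0.2914 0.581  0.2563] [ 0.2303  0.9731 -0.     -0.    ]
row ang -77.8066241099068 0.13684556000300327
```

The crop confirms the choice: each chosen bobbin stands on the disc of its own colour, and top triangulation gives z≈0.126 (text: 0.125). The jar is clear of the paths. I'll keep one jaw direction across the row (11.8°) throughout.

```bash
cat > go.py <<'E'
# usage: go.py x y z [jawdeg] -> end row from the current pose
import sys; from h import *
from scipy.spatial.transform import Rotation as Ro
s=arm.observe();p=np.array(s['tool_pos']);R=Ro.from_quat(s['tool_rot'])
x=list(map(float,sys.argv[1:]))
y=R.as_matrix()[:,1];a=np.degrees(np.arctan2(y[1],y[0]))
b=x[3] if len(x)>3 else 11.8
z=R.as_matrix()[:,2]
Rt=Ro.from_matrix(np.array([[-np.sin(np.radians(b)),np.cos(np.radians(b)),0],[np.cos(np.radians(b)),np.sin(np.radians(b)),0],[0,0,-1]]))
Rt=Ro.from_matrix(np.column_stack([[-np.sin(np.radians(b)),np.cos(np.radians(b)),0],[np.cos(np.radians(b)),np.sin(np.radians(b)),0],[0,0,-1]]))
print('t',round(s['time'],2),'pos',p.round(4),'jaw',a.round(2),'w',round(s['width'],3),'F',np.round(s['wrist_force'],1),'q',np.round(s['q'],2))
print('shift',(R.inv().apply(np.array(x[:3])-p)/.03).round(2),'turn',((R.inv()*Rt).as_rotvec(degrees=True)/6).round(2))
E
sed -i '/^Rt=Ro.from_matrix(np.array/d' go.py
python3 go.py .5115 .0903 .24
```

```text
t 1.1 pos [0.2914 0.581  0.2563] jaw 63.37 w 1.002 F [ 0.6 -0.3  1. ] q [ 1.02  0.12  1.65  0.    1.37 -0.08]
shift [-13.89 -11.33   0.54] turn [-0.   -0.    8.59]
```

```bash
python3 -m handwheel '-0.5 -0.4 0 0 0 0.3; -1.5 -1.2 0.1 0 0 0.9; -2.7 -2.2 0.1 0 0 1.7; -3.9 -3.2 0.2 0 0 2.4; -5.1 -4.2 0.2 0 0 3.2; -6.3 -5.2 0.3 0 0 3.9; -7.5 -6.2 0.3 0 0 4.7; -8.7 -7.1 0.3 0 0 5.4; -9.9 -8.1 0.4 0 0 6.2; -11.1 -9.1 0.4 0 0 6.9; -12.3 -10.1 0.5 0 0 7.7; -13.2 -10.8 0.5 0 0 8.2; -13.7 -11.2 0.54 0 0 8.5; -13.89 -11.33 0.54 0 0 8.59; -13.89 -11.33 0.54 0 0 8.59; -13.89 -11.33 0.54 0 0 8.59; -13.89 -11.33 0.54 0 0 8.59' 55 60
python3 go.py .5115 .0903 .106
```

```text
time: 2.8
tool_pos: [0.5111, 0.0913, 0.2402]
tool_rot: [0.63, 0.777, 0.0, -0.0]
wrist_force: [-0.3, -0.4, 0.7]
width: 0.643
t 2.8 pos [0.5111 0.0913 0.2402] jaw 11.92 w 0.643 F [-0.3 -0.4  0.7] q [ 0.07 -0.16  1.96  0.    1.34 -0.13]
shift [-0.04  0.01  4.47] turn [ 0.   -0.    0.02]
```

```bash
python3 -m handwheel '0 0 0.5 0 0 0; 0 0 1.3 0 0 0; 0 0 2.1 0 0 0; 0 0 2.9 0 0 0; -0.03 0 3.6 0 0 0; -0.03 0 4.1 0 0 0; -0.03 0 4.4 0 0 0; -0.03 0 4.47 0 0 0; -0.03 0 4.47 0 0 0'
python3 -m handwheel '0 0 0 0 0 0; 0 0 0 0 0 0;0 0 0 0 0 0;0 0 0 0 0 0;0 0 0 0 0 0;0 0 0 0 0 0;0 0 0 0 0 0;0 0 0 0 0 0' 0 50
python3 - <<'E'
from h import *
a=snap('scene','s1.png')['color'][120:280,240:440];b=snap('top','t1.png')['color'][140:300,220:420]
cv2.imwrite('pics/g1.png',cv2.resize(np.hstack([a,b]),None,fx=2,fy=2)[:,:,::-1])
E
python3 go.py .5115 .0903 .24
```

```text
time: 3.7
tool_pos: [0.5119, 0.0897, 0.1062]
tool_rot: [0.63, 0.776, 0.0, 0.0]
wrist_force: [0.4, 0.9, 0.4]
width: 0.644
time: 4.5
tool_pos: [0.5126, 0.0896, 0.1073]
tool_rot: [0.63, 0.776, 0.001, 0.001]
wrist_force: [-0.6, 0.5, 6.2]
width: 0.359
t 4.6 pos [0.5126 0.0896 0.1073] jaw 11.83 w 0.361 F [-0.4 -0.3  6. ] q [ 0.07 -0.02  2.07 -0.    1.09 -0.14]
shift [ 0.03 -0.02 -4.42] turn [0.02 0.   0.  ]
```

View pics/g1.png

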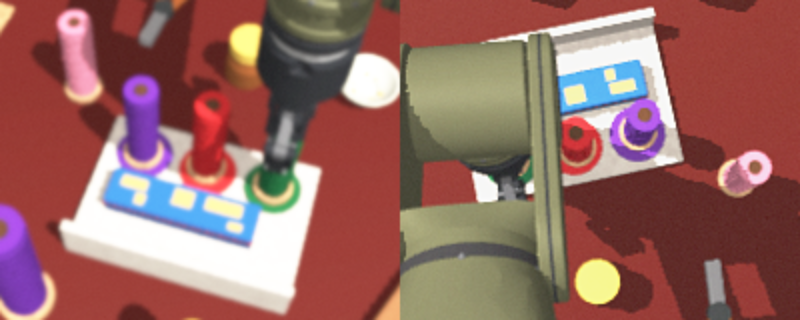

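Green is gripped (opening ≈31 mm), and the scene crop at (270,185) shows the fingers around it. Next I lift it and carry it to the far tray slot.

```bash
python3 go.py .5865 .2893 .20; python3 go.py .5865 .2893 .0975
```

```text
t 4.6 pos [0.5126 0.0896 0.1073] jaw 11.83 w 0.361 F [-0.4 -0.3  6. ] q [ 0.07 -0.02  2.07 -0.    1.09 -0.14]
shift [ 6.01  3.78 -3.08] turn [0.02 0.   0.  ]
t 4.6 pos [0.5126 0.0896 0.1073] jaw 11.83 w 0.361 F [-0.4 -0.3  6. ] q [ 0.07 -0.02  2.07 -0.    1.09 -0.14]
shift [6.01 3.78 0.33] turn [0.02 0.   0.  ]
```

```bash
python3 -m handwheel '0 0 -0.3 0 0 0; 0 0 -0.9 0 0 0; 0 0 -1.6 0 0 0; 0.2 0.1 -2.3 0 0 0; 0.7 0.4 -2.8 0 0 0; 1.4 0.9 -3.1 0 0 0; 2.2 1.4 -3.1 0 0 0; 3.0 1.9 -3.1 0 0 0; 3.8 2.4 -3.1 0 0 0; 4.6 2.9 -3.1 0 0 0; 5.3 3.3 -3 0 0 0; 5.8 3.6 -2.6 0 0 0; 6.0 3.78 -2.1 0 0 0; 6.0 3.78 -1.5 0 0 0; 6.0 3.78 -0.9 0 0 0; 6.0 3.78 -0.4 0 0 0; 6.0 3.78 0 0 0 0; 6.0 3.78 0.2 0 0 0; 6.0 3.78 0.3 0 0 0; 6.0 3.78 0.33 0 0 0'
python3 -m handwheel '0 0 0 0 0 0; 0 0 0 0 0 0'
python3 go.py .5865 .2893 .0975
```

```text
time: 6.6
tool_pos: [0.5863, 0.289, 0.0974]
tool_rot: [0.631, 0.776, 0.0, 0.0]
wrist_force: [-2.9, -1.5, 5.4]
width: 0.365
time: 6.8
tool_pos: [0.5864, 0.2891, 0.0974]
tool_rot: [0.63, 0.776, 0.001, 0.001]
wrist_force: [-1.9, -1.4, 3.7]
width: 0.365
t 6.8 pos [0.5864 0.2891 0.0974] jaw 11.83 w 0.365 F [-1.9 -1.4  3.7] q [ 0.38  0.27  1.76 -0.    1.11  0.17]
shift [ 0.01  0.   -0.  ] turn [ 0.02 -0.    0.01]
```

```bash
python3 -m handwheel '0 0 0 0 0 0; 0 0 0 0 0 0;0 0 0 0 0 0;0 0 0 0 0 0;0 0 0 0 0 0' 52
python3 go.py .5253 .0225 .20;python3 go.py .5253 .0225 .1065
```

```text
time: 7.3
tool_pos: [0.5857, 0.2889, 0.0959]
tool_rot: [0.63, 0.776, -0.0, -0.0]
wrist_force: [-0.4, 0.2, 0.1]
width: 0.609
t 7.3 pos [0.5857 0.2889 0.0959] jaw 11.83 w 0.609 F [-0.4  0.2  0.1] q [ 0.38  0.27  1.76 -0.    1.11  0.17]
shift [-8.28 -3.79 -3.47] turn [-0.    0.    0.01]
t 7.3 pos [0.5857 0.2889 0.0959] jaw 11.83 w 0.609 F [-0.4  0.2  0.1] q [ 0.38  0.27  1.76 -0.    1.11  0.17]
shift [-8.28 -3.79 -0.35] turn [-0.    0.    0.01]
```

```bash
python3 -m handwheel '0 0 -0.4 0 0 0; 0 0 -1.1 0 0 0; 0 0 -1.9 0 0 0; -0.2 -0.1 -2.6 0 0 0; -0.8 -0.4 -3.2 0 0 0; -1.7 -0.8 -3.47 0 0 0; -2.7 -1.2 -3.47 0 0 0; -3.7 -1.7 -3.47 0 0 0; -4.7 -2.1 -3.47 0 0 0; -5.7 -2.6 -3.47 0 0 0; -6.7 -3.1 -3.47 0 0 0; -7.5 -3.4 -3.47 0 0 0; -8.1 -3.7 -3.47 0 0 0; -8.28 -3.79 -3.47 0 0 0; -8.28 -3.79 -3.47 0 0 0; -8.28 -3.79 -3.47 0 0 0'
python3 -m handwheel '0 0 0.4 0 0 0; 0 0 1 0 0 0; 0 0 1.7 0 0 0; 0 0 2.3 0 0 0; 0 0 2.8 0 0 0; 0 0 3.07 0 0 0; 0 0 3.12 0 0 0;  0 0 3.12 0 0 0'
python3 -m handwheel '0 0 0 0 0 0; 0 0 0 0 0 0;0 0 0 0 0 0;0 0 0 0 0 0;0 0 0 0 0 0;0 0 0 0 0 0;0 0 0 0 0 0' 0 50
python3 go.py .516 .304 .20;python3 go.py .516 .304 .0975
```

```text
time: 8.9
tool_pos: [0.5257, 0.0231, 0.2007]
tool_rot: [0.63, 0.776, 0.0, 0.0]
wrist_force: [-0.0, -0.0, -0.6]
width: 0.613
time: 9.7
tool_pos: [0.5257, 0.0226, 0.1068]
tool_rot: [0.63, 0.776, 0.0, 0.0]
wrist_force: [0.9, 0.1, 0.1]
width: 0.607
time: 10.4
tool_pos: [0.5261, 0.0224, 0.1078]
tool_rot: [0.63, 0.776, 0.0, 0.001]
wrist_force: [-1.1, -0.1, 5.2]
width: 0.361
t 10.4 pos [0.5261 0.0224 0.1078] jaw 11.83 w 0.361 F [-1.1 -0.1  5.2] q [-0.06 -0.01  2.05 -0.    1.1  -0.27]
shift [ 9.25  1.6  -3.08] turn [0.02 0.   0.  ]
t 10.4 pos [0.5261 0.0224 0.1078] jaw 11.83 w 0.361 F [-1.1 -0.1  5.2] q [-0.06 -0.01  2.05 -0.    1.1  -0.27]
shift [9.26 1.59 0.34] turn [0.02 0.   0.  ]
```

```bash
python3 -m handwheel '0 0 -0.3 0 0 0; 0 0 -0.9 0 0 0; 0 0 -1.6 0 0 0; 0.2 0 -2.3 0 0 0; 0.7 0.1 -2.8 0 0 0; 1.5 0.3 -3.1 0 0 0; 2.4 0.4 -3.1 0 0 0; 3.4 0.6 -3.1 0 0 0; 4.4 0.8 -3.1 0 0 0; 5.4 0.9 -3.1 0 0 0; 6.4 1.1 -3.1 0 0 0; 7.4 1.3 -3.1 0 0 0; 8.2 1.4 -3.1 0 0 0; 8.8 1.5 -3.1 0 0 0; 9.15 1.58 -3 0 0 0; 9.25 1.6 -2.7 0 0 0; 9.25 1.6 -2.3 0 0 0'
python3 -m handwheel '0 0 0.5 0 0 0; 0 0 1.1 0 0 0; 0 0 1.6 0 0 0; 0 0 2.1 0 0 0; 0 0 2.4 0 0 0;0 0 2.55 0 0 0; 0 0 2.64 0 0 0;0 0 2.64 0 0 0;0 0 2.64 0 0 0'
python3 -m handwheel '0 0 0 0 0 0; 0 0 0 0 0 0;0 0 0 0 0 0;0 0 0 0 0 0;0 0 0 0 0 0' 52
python3 go.py .5406 -.0430 .24;python3 go.py .5406 -.0430 .1065
```

```text
time: 12.1
tool_pos: [0.5157, 0.304, 0.1751]
tool_rot: [0.63, 0.776, 0.0, 0.0]
wrist_force: [0.2, 0.2, -1.4]
width: 0.363
time: 13.0
tool_pos: [0.5162, 0.3043, 0.0979]
tool_rot: [0.63, 0.776, 0.001, 0.0]
wrist_force: [-2.2, -1.0, 4.7]
width: 0.363
time: 13.5
tool_pos: [0.5155, 0.3039, 0.0963]
tool_rot: [0.63, 0.776, -0.0, -0.0]
wrist_force: [-0.0, -0.3, -0.8]
width: 0.611
t 13.5 pos [0.5155 0.3039 0.0963] jaw 11.83 w 0.611 F [-0.  -0.3 -0.8] q [ 0.44  0.16  1.89 -0.    1.09  0.24]
shift [-11.49  -1.55  -4.79] turn [-0.  0.  0.]
t 13.5 pos [0.5155 0.3039 0.0963] jaw 11.83 w 0.611 F [-0.  -0.3 -0.8] q [ 0.44  0.16  1.89 -0.    1.09  0.24]
shift [-11.49  -1.55  -0.34] turn [-0.  0.  0.]
```

```bash
python3 -m handwheel '0 0 -0.4 0 0 0; 0 0 -1.1 0 0 0; 0 0 -1.9 0 0 0; -0.2 0 -2.7 0 0 0; -0.8 -0.1 -3.3 0 0 0; -1.7 -0.2 -3.47 0 0 0; -2.9 -0.4 -3.47 0 0 0; -4.1 -0.6 -3.47 0 0 0; -5.3 -0.7 -3.47 0 0 0; -6.5 -0.9 -3.47 0 0 0; -7.7 -1.0 -3.47 0 0 0; -8.9 -1.2 -3.47 0 0 0; -10 -1.35 -3.47 0 0 0; -10.8 -1.45 -3.47 0 0 0; -11.3 -1.53 -3.47 0 0 0; -11.49 -1.55 -3.47 0 0 0; -11.49 -1.55 -3.47 0 0 0; -11.49 -1.55 -3.47 0 0 0'
python3 -m handwheel '0 0 0.4 0 0 0; 0 0 1 0 0 0; 0 0 1.7 0 0 0; 0 0 2.3 0 0 0; 0 0 2.8 0 0 0; 0 0 3.07 0 0 0; 0 0 3.12 0 0 0;  0 0 3.12 0 0 0'
python3 -m handwheel '0 0 0 0 0 0; 0 0 0 0 0 0;0 0 0 0 0 0;0 0 0 0 0 0;0 0 0 0 0 0;0 0 0 0 0 0;0 0 0 0 0 0' 0 50
python3 go.py .4455 .3187 .20;python3 go.py .4455 .3187 .098
```

```text
time: 15.3
tool_pos: [0.5407, -0.0421, 0.2006]
tool_rot: [0.63, 0.776, 0.0, -0.0]
wrist_force: [-0.1, -0.7, 0.6]
width: 0.606
time: 16.1
tool_pos: [0.5409, -0.0428, 0.1071]
tool_rot: [0.63, 0.776, 0.0, 0.0]
wrist_force: [-0.5, -0.6, -0.3]
width: 0.612
time: 16.8
tool_pos: [0.5415, -0.0431, 0.1081]
tool_rot: [0.63, 0.776, 0.0, 0.001]
wrist_force: [-0.7, -1.2, 5.8]
width: 0.363
t 16.8 pos [ 0.5415 -0.0431  0.1081] jaw 11.83 w 0.363 F [-0.7 -1.2  5.8] q [-0.18  0.03  2.01 -0.    1.1  -0.38]
shift [12.46 -0.65 -3.07] turn [0.02 0.01 0.  ]
t 16.8 pos [ 0.5415 -0.0431  0.1081] jaw 11.83 w 0.363 F [-0.7 -1.2  5.8] q [-0.18  0.03  2.01 -0.    1.1  -0.38]
shift [12.46 -0.66  0.33] turn [0.02 0.01 0.  ]
```

```bash
python3 -m handwheel '0 0 -0.3 0 0 0; 0 0 -0.9 0 0 0; 0 0 -1.6 0 0 0; 0.2 0 -2.3 0 0 0; 0.7 0 -2.8 0 0 0; 1.5 -0.1 -3.1 0 0 0; 2.5 -0.1 -3.1 0 0 0; 3.6 -0.2 -3.1 0 0 0; 4.7 -0.2 -3.1 0 0 0; 5.8 -0.3 -3.1 0 0 0; 6.9 -0.35 -3.1 0 0 0; 8 -0.4 -3.1 0 0 0; 9.1 -0.45 -3.1 0 0 0; 10.2 -0.5 -3.1 0 0 0; 11.2 -0.6 -3.1 0 0 0; 11.9 -0.62 -3.1 0 0 0; 12.35 -0.65 -3.1 0 0 0; 12.46 -0.65 -2.8 0 0 0; 12.46 -0.65 -2.3 0 0 0;12.46 -0.65 -2.3 0 0 0'
python3 -m handwheel '0 0 0.5 0 0 0; 0 0 1.1 0 0 0; 0 0 1.6 0 0 0; 0 0 2.1 0 0 0; 0 0 2.4 0 0 0;0 0 2.55 0 0 0; 0 0 2.63 0 0 0;0 0 2.63 0 0 0;0 0 2.63 0 0 0'
python3 -m handwheel '0 0 0 0 0 0; 0 0 0 0 0 0;0 0 0 0 0 0;0 0 0 0 0 0;0 0 0 0 0 0' 52
python3 go.py .40 .45 .30
```

```text
time: 18.8
tool_pos: [0.4433, 0.3172, 0.1721]
tool_rot: [0.631, 0.776, -0.003, -0.001]
wrist_force: [0.6, -0.8, -2.5]
width: 0.361
time: 19.7
tool_pos: [0.4455, 0.3193, 0.0981]
tool_rot: [0.63, 0.776, 0.001, 0.0]
wrist_force: [-1.4, -1.2, 3.8]
width: 0.359
time: 20.2
tool_pos: [0.445, 0.3189, 0.0969]
tool_rot: [0.63, 0.776, -0.0, 0.0]
wrist_force: [0.9, -0.7, 0.5]
width: 0.61
t 20.2 pos [0.445  0.3189 0.0969] jaw 11.83 w 0.61 F [ 0.9 -0.7  0.5] q [ 0.52  0.05  2.01 -0.    1.08  0.32]
shift [ 4.58 -0.57 -6.77] turn [0. 0. 0.]
```

```bash
python3 -m handwheel '0 0 -0.4 0 0 0; 0 0 -1.2 0 0 0; 0 0 -2.2 0 0 0; 0 0 -3.3 0 0 0; 0.4 0 -4.4 0 0 0; 1.2 -0.1 -5.4 0 0 0; 2.2 -0.2 -6.2 0 0 0; 3.2 -0.3 -6.7 0 0 0; 4.2 -0.4 -6.7 0 0 0; 4.6 -0.5 -6.7 0 0 0;4.6 -0.5 -6.7 0 0 0;4.6 -0.5 -6.7 0 0 0'
python3 - <<'E'
from h import *
a=snap('scene','s2.png')['color'];b=snap('top','t2.png')['color']
u=lambda i:cv2.resize(i,None,fx=4,fy=4,interpolation=cv2.INTER_CUBIC)
im=np.vstack([np.hstack([u(a[180:255,285:385]),u(b[150:225,255:355])]),cv2.resize(a[150:350,350:590],(400,300)) .repeat(1,0) if 0 else np.hstack([cv2.resize(a[180:360,370:610],(400,300)),cv2.resize(b[140:290,90:290],(400,300))])])
cv2.imwrite('pics/v2.png',im[:,:,::-1])
E
```

```text
time: 21.4
tool_pos: [0.4019, 0.4502, 0.2976]
tool_rot: [0.63, 0.776, -0.001, 0.0]
wrist_force: [-0.6, 0.0, 0.6]
width: 0.608
```

View pics/v2.png

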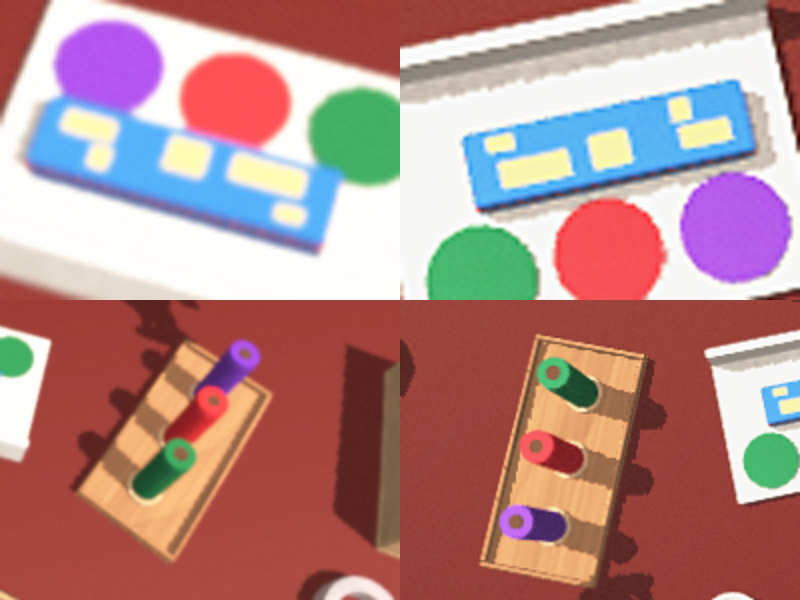

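All three bobbins stand upright in the tray (top view, lower right: green, red, violet), and the discs and tin are now clear. Next I measure the discs, tin, mat and tray from both views.

```bash
cat > m2.py <<'E'
from h import *
np.set_printoptions(precision=4,suppress=True)
S,T=load('scene'),load('top')
def seg(d,lo,hi,near,fill=False):
    hsv=cv2.cvtColor(cv2.resize(d['color'],None,fx=4,fy=4,interpolation=cv2.INTER_CUBIC),cv2.COLOR_RGB2HSV);m=cv2.inRange(hsv,lo,hi)
    n,l,st,c=cv2.connectedComponentsWithStats(m)
    k=min((i for i in range(1,n) if st[i,4]>1500),key=lambda i:np.hypot(*(c[i]/4-.375-near)))
    cn=max(cv2.findContours((l==k).astype(np.uint8),cv2.RETR_EXTERNAL,cv2.CHAIN_APPROX_NONE)[0],key=cv2.contourArea)
    return cn[:,0]/4-.375
def fit(d,cn,z):
    Q=np.array([atz(d,p,z)[:2] for p in cn]);(c,s,a)=cv2.minAreaRect((Q*1e3).astype(np.float32))
    b=cv2.boxPoints((c,s,a));e=b[1]-b[0] if np.linalg.norm(b[1]-b[0])>np.linalg.norm(b[2]-b[1]) else b[2]-b[1]
    return np.array(c)/1e3,np.array(s),np.degrees(np.arctan2(e[1],e[0]))%180
def cent(cn):
    M=cv2.moments(cn.astype(np.float32).reshape(-1,1,2));return np.array([M['m10'],M['m01']])/M['m00']
if __name__=='__main__':
    C={'violet':((128,90,120),(150,255,255)),'red':((172,170,200),(179,255,255)),'green':((60,100,90),(85,255,255))}
    for k,a,b in(('violet',(312,197),(338.5,207)),('red',(344,205),(307.5,213)),('green',(376,214),(276,219))):
        try:
            ca,cb=seg(S,*C[k],a),seg(T,*C[k],b)
            print('pad',k,cent(ca),cent(cb),'S',fit(S,ca,.015)[:2],'T',atz(T,cent(cb),.015)[:2],fit(T,cb,.015)[1],'tri',tri(S,cent(ca),T,cent(cb)))
        except Exception as e: print(k,e)
    B=((98,100,190),(112,255,255))
    ca,cb=seg(S,*B,(332,221)),seg(T,*B,(307,187))
    for z in(.036,):print('tin S',fit(S,ca,z),'T',fit(T,cb,z))
    M=((12,40,170),(30,190,255))
    for d,p in((S,(206,150)),(T,(467,206))):print('mat',fit(d,seg(d,*M,p),.004))
E
python3 m2.py
```

```text
pad violet [311.9409 195.7866] [338.313  206.4189] S (array([ 0.5369, -0.0416]), array([50.436 , 55.5109])) T [ 0.5395 -0.0425] [57.9196 57.6371] tri [ 0.5391 -0.0416  0.0154]
pad red [343.5434 204.3524] [306.6868 212.9304] S (array([0.5235, 0.0253]), array([44.4957, 50.0795])) T [0.5263 0.0243] [54.6001 55.6458] tri [0.5259 0.0251 0.0164]
pad green [375.7522 213.5993] [275.0315 219.738 ] S (array([0.512 , 0.0919]), array([53.7016, 52.7648])) T [0.5127 0.0907] [57.1444 56.7054] tri [0.5125 0.0914 0.0148]
tin S (array([0.5822, 0.0255]), array([ 40.7616, 148.4164]), np.float32(101.89183)) T (array([0.5817, 0.0235]), array([ 38.7016, 148.365 ]), np.float32(101.59171))
mat (array([ 0.5386, -0.3204]), array([202.7699, 113.3095]), np.float32(8.446734))
mat (array([ 0.5392, -0.3227]), array([200.2914, 111.3774]), np.float32(8.566939))
```

```bash
python3 go.py .582 .0245 .15 11.7
```

```text
t 21.5 pos [0.4023 0.4498 0.2976] jaw 11.77 w 0.606 F [ 0.2 -0.8 -0.2] q [ 0.75  0.    1.71 -0.    1.43  0.55]
shift [-15.1    2.98   4.93] turn [-0.01  0.01  0.01]
```

```bash
python3 -m handwheel '-0.4 0.1 0 0 0 0; -1.2 0.2 0 0 0 0; -2.3 0.5 0 0 0 0; -3.5 0.7 0 0 0 0; -4.7 0.9 0 0 0 0; -5.9 1.2 0.2 0 0 0; -7.1 1.4 0.5 0 0 0; -8.3 1.6 1 0 0 0; -9.5 1.9 1.6 0 0 0; -10.7 2.1 2.3 0 0 0; -11.9 2.4 3 0 0 0; -13.1 2.6 3.7 0 0 0; -14.1 2.8 4.3 0 0 0; -14.8 2.93 4.7 0 0 0; -15.1 2.98 4.93 0 0 0; -15.1 2.98 4.93 0 0 0;-15.1 2.98 4.93 0 0 0;-15.1 2.98 4.93 0 0 0' 59
python3 go.py .582 .0245 .041 11.7
```

```text
time: 23.3
tool_pos: [0.5826, 0.0266, 0.1512]
tool_rot: [0.63, 0.777, 0.001, 0.001]
wrist_force: [0.5, -0.0, 0.0]
width: 0.688
t 23.3 pos [0.5826 0.0266 0.1512] jaw 11.89 w 0.688 F [ 0.5 -0.   0. ] q [-0.05  0.07  1.9   0.    1.18 -0.25]
shift [-0.06 -0.04  3.67] turn [0.02 0.   0.03]
```

```bash
python3 -m handwheel '0 0 0.4 0 0 0; 0 0 1.1 0 0 0; 0 0 1.8 0 0 0; 0 0 2.4 0 0 0; 0 0 2.9 0 0 0; 0 0 3.3 0 0 0; 0 0 3.5 0 0 0; 0 0 3.6 0 0 0; 0 0 3.64 0 0 0;0 0 3.64 0 0 0'
python3 -m handwheel '0 0 0 0 0 0; 0 0 0 0 0 0;0 0 0 0 0 0;0 0 0 0 0 0;0 0 0 0 0 0;0 0 0 0 0 0;0 0 0 0 0 0' 0 50
python3 go.py .539 -.3218 .15 -81.5
```

```text
time: 24.3
tool_pos: [0.5829, 0.0258, 0.0415]
tool_rot: [0.631, 0.776, 0.0, 0.0]
wrist_force: [0.4, -0.2, -1.0]
width: 0.691
time: 25.0
tool_pos: [0.5831, 0.0258, 0.0419]
tool_rot: [0.63, 0.776, 0.0, 0.001]
wrist_force: [-0.2, -0.5, 5.4]
width: 0.453
t 25.0 pos [0.5831 0.0258 0.0419] jaw 11.83 w 0.453 F [-0.2 -0.5  5.4] q [-0.05  0.21  1.95 -0.    0.98 -0.25]
shift [-11.04  -3.81  -3.61] turn [ 1.000e-02 -1.000e-02  1.555e+01]
```

```bash
python3 -m handwheel '0 0 -0.3 0 0 0; 0 0 -1 0 0 0; 0 0 -2 0 0 0; 0 0 -3.1 0 0 0; 0 0 -4.2 0 0 0; -0.3 -0.1 -5.2 0 0 0.4; -1 -0.3 -5.8 0 0 1.4; -1.8 -0.6 -6 0 0 2.5; -2.6 -0.9 -6 0 0 3.7; -3.4 -1.2 -6 0 0 4.8; -4.2 -1.4 -6 0 0 5.9; -5 -1.7 -6 0 0 7; -5.8 -2 -6 0 0 8.2; -6.6 -2.3 -6 0 0 9.3; -7.4 -2.6 -6 0 0 10.4; -8.2 -2.8 -6 0 0 11.6; -9 -3.1 -6 0 0 12.7; -9.8 -3.4 -6 0 0 13.8; -10.5 -3.6 -6 0 0 14.8; -11 -3.8 -6 0 0 15.4'
python3 -m handwheel '0 0 0 0 0 0;0 0 0 0 0 0'
python3 go.py .539 -.3218 .034 -81.5
```

```text
time: 27.0
tool_pos: [0.5375, -0.3214, 0.2197]
tool_rot: [0.997, 0.08, -0.001, -0.001]
wrist_force: [0.1, 0.3, -1.8]
width: 0.457
time: 27.2
tool_pos: [0.5378, -0.3201, 0.2199]
tool_rot: [0.997, 0.082, -0.001, -0.001]
wrist_force: [0.4, 1.3, -2.6]
width: 0.456
t 27.2 pos [ 0.5378 -0.3201  0.2199] jaw -80.55 w 0.456 F [ 0.4  1.3 -2.6] q [-0.62  0.1   1.74  0.    1.31  0.78]
shift [0.04 0.08 6.2 ] turn [-0.02  0.01  0.16]
```

```bash
python3 -m handwheel '0.04 0.05 0.5 0 0 0.1; 0.04 0.05 1.3 0 0 0.15; 0.04 0.05 2.2 0 0 0.15; 0.04 0.05 3.1 0 0 0.15; 0.04 0.05 4 0 0 0.15; 0.04 0.05 4.8 0 0 0.15; 0.04 0.05 5.4 0 0 0.15; 0.04 0.05 5.8 0 0 0.15; 0.04 0.05 6 0 0 0.15; 0.04 0.05 6.1 0 0 0.15; 0.04 0.05 6.16 0 0 0.15;0.04 0.05 6.19 0 0 0.15;0.04 0.05 6.19 0 0 0.15'
python3 go.py .539 -.3218 .034 -81.5
```

```text
time: 28.5
tool_pos: [0.5403, -0.3221, 0.0361]
tool_rot: [0.997, 0.074, 0.001, 0.0]
wrist_force: [0.1, 0.5, -2.6]
width: 0.457
t 28.5 pos [ 0.5403 -0.3221  0.0361] jaw -81.47 w 0.457 F [ 0.1  0.5 -2.6] q [-0.62  0.3   1.84 -0.    1.    0.8 ]
shift [-0.04 -0.02  0.07] turn [ 0.01 -0.01  0.  ]
```

```bash
python3 -m handwheel '0 0 0.05 0 0 0; 0 0 0.1 0 0 0; 0 0 0.1 0 0 0;0 0 0.1 0 0 0'
python3 -m handwheel '0 0 0 0 0 0; 0 0 0 0 0 0;0 0 0 0 0 0;0 0 0 0 0 0;0 0 0 0 0 0;0 0 0 0 0 0' 65
python3 -m handwheel '0 0 -0.3 0 0 0; 0 0 -0.9 0 0 0; 0 0 -1.8 0 0 0; 0 0 -3 0 0 0; 0 0 -4.2 0 0 0; 0 0 -5.4 0 0 0; 0 0 -6.2 0 0 0;0 0 -6.4 0 0 0;0 0 -6.4 0 0 0'
python3 go.py .4455 .3187 .2 11.8
```

```text
time: 28.9
tool_pos: [0.5404, -0.3222, 0.0339]
tool_rot: [0.997, 0.074, 0.0, 0.0]
wrist_force: [-1.4, 1.2, 4.2]
width: 0.457
time: 29.5
tool_pos: [0.5398, -0.3217, 0.0321]
tool_rot: [0.997, 0.074, -0.0, -0.0]
wrist_force: [1.4, -0.5, -0.5]
width: 0.763
time: 30.4
tool_pos: [0.5404, -0.3222, 0.2266]
tool_rot: [0.997, 0.074, 0.001, 0.001]
wrist_force: [-0.0, -0.0, -0.3]
width: 0.762
t 30.4 pos [ 0.5404 -0.3222  0.2266] jaw -81.47 w 0.762 F [-0.  -0.  -0.3] q [-0.62  0.1   1.73 -0.    1.31  0.8 ]
shift [  0.04 -21.6    0.83] turn [  0.04   0.   -15.54]
```

```bash
python3 -m handwheel '0 -0.5 0 0 0 -0.4; 0 -1.5 0 0 0 -1.1; 0 -2.7 0 0 0 -2; 0 -3.9 0 0 0 -2.8; 0 -5.1 0 0 0 -3.7; 0 -6.3 0 0 0 -4.5; 0 -7.5 0 0 0 -5.4; 0 -8.7 0 0 0 -6.2; 0 -9.9 0 0 0 -7.1; 0 -11.1 0 0 0 -8; 0 -12.3 0 0 0 -8.9; 0 -13.5 0 0 0 -9.7; 0 -14.7 0 0 0 -10.6; 0 -15.9 0 0 0 -11.4; 0 -17.1 0 0 0 -12.3; 0 -18.3 0 0 0 -13.2; 0 -19.5 0 0 0 -14; 0 -20.6 0 0 0 -14.8; 0 -21.3 0 0 0 -15.3; 0.04 -21.6 0.1 0 0 -15.54' 52
python3 - <<'E'
from m2 import *
S=snap('scene','s3.png');T=snap('top','t3.png')
B=((98,100,190),(112,255,255))
print('tin T',fit(T,seg(T,*B,(467,206)),.028),'S',fit(S,seg(S,*B,(206,150)),.028))
a=S['color'];b=T['color']
cv2.imwrite('pics/v3.png',np.hstack([cv2.resize(a[100:250,140:340],(400,300)),cv2.resize(b[130:280,370:570],(400,300))])[:,:,::-1])
E
python3 go.py .4455 .3187 .2;python3 go.py .4455 .3187 .0965
```

```text
time: 32.4
tool_pos: [0.4428, 0.3207, 0.2191]
tool_rot: [0.629, 0.778, -0.002, -0.001]
wrist_force: [1.3, -0.5, -1.0]
width: 0.61
tin T (array([ 0.5411, -0.3219]), array([148.8882,  40.5198]), np.float32(8.633062)) S (array([ 0.5431, -0.3182]), array([148.4235,  39.173 ]), np.float32(8.9039545))
t 32.5 pos [0.4434 0.3195 0.2188] jaw 11.91 w 0.611 F [ 0.1 -0.5 -0.5] q [ 0.53 -0.08  1.92 -0.    1.3   0.32]
shift [-0.04  0.07  0.63] turn [-0.04  0.01  0.02]
t 32.5 pos [0.4434 0.3195 0.2188] jaw 11.91 w 0.611 F [ 0.1 -0.5 -0.5] q [ 0.53 -0.08  1.92 -0.    1.3   0.32]
shift [-0.03  0.08  4.08] turn [-0.04  0.01  0.02]
```

View pics/v3.png

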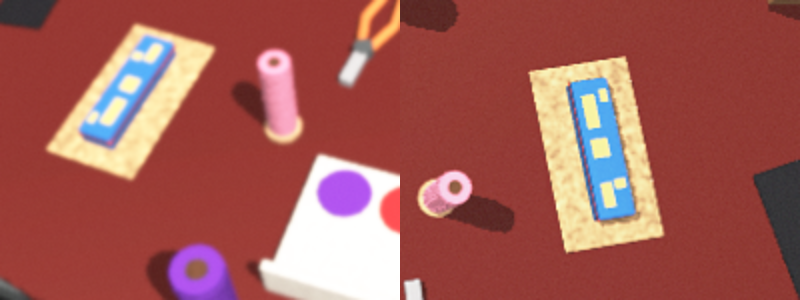

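The tin lies flat and lengthwise along the middle of the mat (top crop centre ≈(600,150)), about 2 mm off centre and within 0.2°. Now the bobbins go back, violet first.

```bash
python3 -m handwheel '0 0.05 0.4 0 0 0; -0.02 0.06 1.1 0 0 0; -0.02 0.06 1.8 0 0 0; -0.02 0.06 2.5 0 0 0; -0.02 0.06 3.1 0 0 0; -0.02 0.06 3.6 0 0 0; -0.02 0.06 3.9 0 0 0; -0.02 0.06 4.07 0 0 0;-0.02 0.06 4.07 0 0 0'
python3 -m handwheel '0 0 0 0 0 0; 0 0 0 0 0 0;0 0 0 0 0 0;0 0 0 0 0 0;0 0 0 0 0 0;0 0 0 0 0 0;0 0 0 0 0 0' 0 50
python3 go.py .5405 -.0427 .2;python3 go.py .5405 -.0427 .1075
```

```text
time: 33.4
tool_pos: [0.4467, 0.3186, 0.0986]
tool_rot: [0.631, 0.776, -0.0, -0.0]
wrist_force: [-0.0, 0.6, 0.9]
width: 0.612
time: 34.1
tool_pos: [0.4474, 0.3194, 0.1001]
tool_rot: [0.631, 0.776, 0.001, 0.0]
wrist_force: [-1.2, -0.3, 5.6]
width: 0.359
t 34.1 pos [0.4474 0.3194 0.1001] jaw 11.77 w 0.359 F [-1.2 -0.3  5.6] q [0.52 0.05 2.   0.   1.08 0.32]
shift [-12.45   0.58  -3.33] turn [ 0.01 -0.   -0.  ]
t 34.1 pos [0.4474 0.3194 0.1001] jaw 11.77 w 0.359 F [-1.2 -0.3  5.6] q [0.52 0.05 2.   0.   1.08 0.32]
shift [-12.45   0.58  -0.25] turn [ 0.01 -0.   -0.  ]
```

```bash
python3 -m handwheel '0 0 -0.3 0 0 0; 0 0 -0.9 0 0 0; 0 0 -1.6 0 0 0; -0.2 0 -2.3 0 0 0; -0.7 0 -2.9 0 0 0; -1.5 0.1 -3.3 0 0 0; -2.5 0.1 -3.3 0 0 0; -3.6 0.2 -3.3 0 0 0; -4.7 0.2 -3.3 0 0 0; -5.8 0.3 -3.3 0 0 0; -6.9 0.3 -3.3 0 0 0; -8 0.4 -3.3 0 0 0; -9.1 0.4 -3.3 0 0 0; -10.2 0.5 -3.3 0 0 0; -11.2 0.5 -3.3 0 0 0; -11.9 0.55 -3.3 0 0 0; -12.35 0.58 -3.3 0 0 0; -12.45 0.58 -3 0 0 0; -12.45 0.58 -2.5 0 0 0;-12.45 0.58 -2.5 0 0 0'
python3 -m handwheel '0 0 0.5 0 0 0; 0 0 1 0 0 0; 0 0 1.5 0 0 0; 0 0 1.8 0 0 0; 0 0 2 0 0 0;0 0 2.1 0 0 0; 0 0 2.1 0 0 0'
python3 go.py .5405 -.0427 .1103
```

```text
time: 36.1
tool_pos: [0.5377, -0.0419, 0.1702]
tool_rot: [0.631, 0.776, -0.001, -0.003]
wrist_force: [-0.4, -0.0, -1.7]
width: 0.366
time: 36.8
tool_pos: [0.5402, -0.0432, 0.1111]
tool_rot: [0.631, 0.776, 0.0, 0.0]
wrist_force: [-0.1, 1.2, -1.1]
width: 0.362
t 36.8 pos [ 0.5402 -0.0432  0.1111] jaw 11.77 w 0.362 F [-0.1  1.2 -1.1] q [-0.18  0.02  2.01 -0.    1.1  -0.38]
shift [0.01 0.01 0.03] turn [ 0.    0.   -0.01]
```

```bash
python3 -m handwheel '0 0 0.04 0 0 0; 0 0 0.06 0 0 0; 0 0 0.06 0 0 0'
python3 -m handwheel '0 0 0 0 0 0; 0 0 0 0 0 0;0 0 0 0 0 0;0 0 0 0 0 0;0 0 0 0 0 0' 52
python3 go.py .516 .304 .2;python3 go.py .516 .304 .0985
```

```text
time: 37.1
tool_pos: [0.5406, -0.0432, 0.1102]
tool_rot: [0.631, 0.776, 0.0, 0.001]
wrist_force: [-0.1, -0.3, 1.7]
width: 0.363
time: 37.6
tool_pos: [0.54, -0.0431, 0.1093]
tool_rot: [0.631, 0.776, -0.0, -0.0]
wrist_force: [-0.4, -0.4, -0.7]
width: 0.609
t 37.6 pos [ 0.54   -0.0431  0.1093] jaw 11.77 w 0.609 F [-0.4 -0.4 -0.7] q [-0.18  0.03  2.02 -0.    1.1  -0.38]
shift [11.49  1.58 -3.02] turn [-0.    0.   -0.01]
t 37.6 pos [ 0.54   -0.0431  0.1093] jaw 11.77 w 0.609 F [-0.4 -0.4 -0.7] q [-0.18  0.03  2.02 -0.    1.1  -0.38]
shift [11.49  1.58  0.36] turn [-0.    0.   -0.01]
```

```bash
python3 -m handwheel '0 0 -0.4 0 0 0; 0 0 -1.1 0 0 0; 0 0 -1.9 0 0 0; 0.2 0 -2.6 0 0 0; 0.8 0.1 -3 0 0 0; 1.7 0.2 -3 0 0 0; 2.9 0.4 -3 0 0 0; 4.1 0.6 -3 0 0 0; 5.3 0.7 -3 0 0 0; 6.5 0.9 -3 0 0 0; 7.7 1.1 -3 0 0 0; 8.9 1.2 -3 0 0 0; 10 1.4 -3 0 0 0; 10.8 1.5 -3 0 0 0; 11.3 1.55 -3 0 0 0; 11.49 1.58 -3 0 0 0; 11.49 1.58 -3 0 0 0; 11.49 1.58 -3 0 0 0'
python3 -m handwheel '0 0 0.4 0 0 0; 0 0 1.1 0 0 0; 0 0 1.8 0 0 0; 0 0 2.5 0 0 0; 0 0 3 0 0 0; 0 0 3.3 0 0 0; 0 0 3.36 0 0 0; 0 0 3.36 0 0 0'
python3 -m handwheel '0 0 0 0 0 0; 0 0 0 0 0 0;0 0 0 0 0 0;0 0 0 0 0 0;0 0 0 0 0 0;0 0 0 0 0 0;0 0 0 0 0 0' 0 50
python3 go.py .526 .0235 .2
```

```text
time: 39.4
tool_pos: [0.5163, 0.3032, 0.1994]
tool_rot: [0.631, 0.776, -0.0, 0.0]
wrist_force: [0.3, 0.1, 0.3]
width: 0.608
time: 40.2
tool_pos: [0.5164, 0.304, 0.0987]
tool_rot: [0.631, 0.776, 0.0, 0.0]
wrist_force: [-1.0, -1.1, 0.5]
width: 0.609
time: 40.9
tool_pos: [0.5169, 0.3044, 0.0998]
tool_rot: [0.631, 0.776, 0.001, 0.0]
wrist_force: [-2.2, 0.5, 5.4]
width: 0.361
t 40.9 pos [0.5169 0.3044 0.0998] jaw 11.77 w 0.361 F [-2.2  0.5  5.4] q [ 0.44  0.16  1.89 -0.    1.09  0.24]
shift [-9.23 -1.61 -3.35] turn [ 0.02 -0.   -0.  ]
```

```bash
python3 -m handwheel '0 0 -0.3 0 0 0; 0 0 -0.9 0 0 0; 0 0 -1.6 0 0 0; -0.2 0 -2.3 0 0 0; -0.7 -0.1 -2.9 0 0 0; -1.5 -0.3 -3.3 0 0 0; -2.4 -0.4 -3.3 0 0 0; -3.4 -0.6 -3.3 0 0 0; -4.4 -0.8 -3.3 0 0 0; -5.4 -0.9 -3.3 0 0 0; -6.4 -1.1 -3.3 0 0 0; -7.4 -1.3 -3.3 0 0 0; -8.2 -1.4 -3.3 0 0 0; -8.8 -1.5 -3.3 0 0 0; -9.13 -1.59 -3.2 0 0 0; -9.23 -1.61 -2.9 0 0 0; -9.23 -1.61 -2.5 0 0 0; -9.23 -1.61 -2.5 0 0 0'
python3 -m handwheel '0 0 0.5 0 0 0; 0 0 1 0 0 0; 0 0 1.5 0 0 0; 0 0 1.8 0 0 0; 0 0 2 0 0 0;0 0 2.1 0 0 0; 0 0 2.16 0 0 0;0 0 2.16 0 0 0'
python3 go.py .526 .0235 .1098
```

```text
time: 42.7
tool_pos: [0.5235, 0.0238, 0.1703]
tool_rot: [0.631, 0.776, -0.001, -0.002]
wrist_force: [0.1, -0.1, -3.0]
width: 0.362
time: 43.5
tool_pos: [0.526, 0.023, 0.1099]
tool_rot: [0.631, 0.776, 0.0, 0.001]
wrist_force: [-2.5, 0.3, 2.5]
width: 0.362
t 43.5 pos [0.526  0.023  0.1099] jaw 11.77 w 0.362 F [-2.5  0.3  2.5] q [-0.06 -0.01  2.05 -0.    1.1  -0.26]
shift [0.02 0.   0.  ] turn [ 0.01  0.   -0.01]
```

```bash
python3 -m handwheel '0 0 0 0 0 0; 0 0 0 0 0 0;0 0 0 0 0 0;0 0 0 0 0 0;0 0 0 0 0 0' 52
python3 go.py .5862 .2891 .2
```

```text
time: 44.0
tool_pos: [0.5254, 0.0231, 0.1087]
tool_rot: [0.631, 0.776, 0.0, 0.0]
wrist_force: [0.7, -0.7, 0.6]
width: 0.612
t 44.0 pos [0.5254 0.0231 0.1087] jaw 11.77 w 0.612 F [ 0.7 -0.7  0.6] q [-0.06 -0.01  2.05 -0.    1.1  -0.26]
shift [ 8.27  3.79 -3.04] turn [ 0.    0.   -0.01]
```

```bash
python3 -m handwheel '0 0 -0.4 0 0 0; 0 0 -1.1 0 0 0; 0 0 -1.9 0 0 0; 0.2 0.1 -2.6 0 0 0; 0.8 0.4 -3 0 0 0; 1.7 0.8 -3 0 0 0; 2.7 1.2 -3 0 0 0; 3.7 1.7 -3 0 0 0; 4.7 2.1 -3 0 0 0; 5.7 2.6 -3 0 0 0; 6.7 3.1 -3 0 0 0; 7.5 3.4 -3 0 0 0; 8.1 3.7 -3 0 0 0; 8.27 3.79 -3 0 0 0; 8.27 3.79 -3 0 0 0; 8.27 3.79 -3 0 0 0'
python3 -m handwheel '0 0 0.4 0 0 0; 0 0 1.1 0 0 0; 0 0 1.8 0 0 0; 0 0 2.5 0 0 0; 0 0 3 0 0 0; 0 0 3.3 0 0 0; 0 0 3.36 0 0 0; 0 0 3.36 0 0 0'
python3 -m handwheel '0 0 0 0 0 0; 0 0 0 0 0 0;0 0 0 0 0 0;0 0 0 0 0 0;0 0 0 0 0 0;0 0 0 0 0 0;0 0 0 0 0 0' 0 50
python3 go.py .5125 .0903 .2
```

```text
time: 45.6
tool_pos: [0.586, 0.2885, 0.199]
tool_rot: [0.631, 0.776, -0.0, 0.0]
wrist_force: [0.1, 0.0, 0.4]
width: 0.609
time: 46.4
tool_pos: [0.5863, 0.2891, 0.0982]
tool_rot: [0.631, 0.776, 0.0, 0.0]
wrist_force: [0.2, 0.3, 0.9]
width: 0.607
time: 47.1
tool_pos: [0.5868, 0.2895, 0.0994]
tool_rot: [0.631, 0.776, 0.001, 0.001]
wrist_force: [-0.3, 0.7, 5.4]
width: 0.363
t 47.1 pos [0.5868 0.2895 0.0994] jaw 11.77 w 0.363 F [-0.3  0.7  5.4] q [0.38 0.27 1.76 0.   1.11 0.17]
shift [-5.99 -3.77 -3.36] turn [ 0.02 -0.   -0.  ]
```

```bash
python3 -m handwheel '0 0 -0.3 0 0 0; 0 0 -0.9 0 0 0; 0 0 -1.6 0 0 0; -0.2 -0.1 -2.3 0 0 0; -0.7 -0.4 -2.9 0 0 0; -1.4 -0.9 -3.3 0 0 0; -2.2 -1.4 -3.3 0 0 0; -3 -1.9 -3.3 0 0 0; -3.8 -2.4 -3.3 0 0 0; -4.6 -2.9 -3.3 0 0 0; -5.3 -3.3 -3.3 0 0 0; -5.8 -3.6 -3.2 0 0 0; -5.97 -3.75 -2.9 0 0 0; -5.99 -3.77 -2.5 0 0 0; -5.99 -3.77 -2.5 0 0 0'
python3 -m handwheel '0 0 0.5 0 0 0; 0 0 1 0 0 0; 0 0 1.5 0 0 0; 0 0 1.8 0 0 0; 0 0 2 0 0 0;0 0 2.1 0 0 0; 0 0 2.16 0 0 0;0 0 2.16 0 0 0'
python3 go.py .5125 .0903 .1094
```

```text
time: 48.6
tool_pos: [0.5105, 0.0904, 0.1704]
tool_rot: [0.631, 0.776, -0.001, -0.002]
wrist_force: [0.3, -0.5, -0.9]
width: 0.359
time: 49.4
tool_pos: [0.5126, 0.0902, 0.1094]
tool_rot: [0.631, 0.776, 0.0, 0.0]
wrist_force: [-2.6, -0.6, 3.6]
width: 0.363
t 49.4 pos [0.5126 0.0902 0.1094] jaw 11.77 w 0.363 F [-2.6 -0.6  3.6] q [ 0.07 -0.02  2.06 -0.    1.1  -0.13]
shift [ 0. -0.  0.] turn [ 0.01  0.   -0.  ]
```

```bash
python3 -m handwheel '0 0 0 0 0 0; 0 0 0 0 0 0;0 0 0 0 0 0;0 0 0 0 0 0;0 0 0 0 0 0' 52
python3 -m handwheel '0 0 -0.4 0 0 0; 0 0 -1.1 0 0 0; 0 0 -2 0 0 0; 0 0 -3 0 0 0; 0.5 0 -4 0 0 0; 1.5 0 -5 0 0 0; 3 0 -5.5 0 0 0; 4.5 0 -5.5 0 0 0; 6 0 -5.5 0 0 0; 7.5 0 -5.5 0 0 0; 9 0 -5.5 0 0 0; 10 0 -5.5 0 0 0;10 0 -5.5 0 0 0;10 0 -5.5 0 0 0;10 0 -5.5 0 0 0'
cat > fin.py <<'E'
from m2 import *
from m import hole
E
python3 - <<'E'
from m2 import *
S=snap('scene','s4.png');T=snap('top','t4.png')
a=S['color'];b=T['color']
cv2.imwrite('pics/v4.png',np.vstack([np.hstack([cv2.resize(a[150:275,265:425],(400,312)),cv2.resize(b[140:265,235:395],(400,312))]),cv2.resize(b[150:290,210:590],(800,280))])[:,:,::-1])
B=((98,100,190),(112,255,255))
print('tin',fit(T,seg(T,*B,(467,206)),.028))
print('jar',[(x['conf'],np.round(x['box'],1)) for n in('scene','top') for x in arm.spot_in(n,'jar')])
E
sed -e '/^rect(/d' -e '/tin S/d' m.py > m3.py; python3 m3.py
```

```text
time: 49.9
tool_pos: [0.512, 0.0901, 0.1081]
tool_rot: [0.631, 0.776, 0.0, 0.0]
wrist_force: [-0.3, 0.3, 0.1]
width: 0.61
time: 51.4
tool_pos: [0.451, 0.3831, 0.2735]
tool_rot: [0.631, 0.776, 0.0, 0.0]
wrist_force: [-0.4, -0.9, -0.6]
width: 0.609
tin (array([ 0.5412, -0.3219]), array([148.9375,  40.5091]), np.float32(8.670444))
jar [(0.63, array([364.9, 149.2,  26.4,  33.3])), (0.83, array([317.4, 280.9,  25.9,  20.9])), (0.69, array([307.9, 217.4,  30.3,  23.8]))]
violet (array([310.3913, 164.2174]), np.int64(23), array([150,  98,  78])) (array([341.6667, 197.2727]), np.int64(33), array([148,  99,  72])) [ 0.5403 -0.042   0.1264] res [-0.42   -0.0746] [-0.3794  0.1615] T@.125 [ 0.5408 -0.0428  0.125 ] S@.125 [ 0.5392 -0.0418  0.125 ]
red (array([346., 173.]), np.int64(21), array([149,  97,  69])) (array([307.    , 205.1714]), np.int64(35), array([149, 103,  74])) [0.526  0.0229 0.1263] res [-0.4377 -0.0757] [-0.4006  0.1415] T@.125 [0.5265 0.0222 0.125 ] S@.125 [0.5249 0.0233 0.125 ]
green (array([383.8276, 183.1034]), np.int64(29), array([146,  97,  70])) (array([270.2105, 212.8421]), np.int64(38), array([151,  96,  72])) [0.5125 0.0911 0.1262] res [-0.2821 -0.0475] [-0.2601  0.0728] T@.125 [0.5128 0.0907 0.125 ] S@.125 [0.5116 0.0914 0.125 ]
[0.4512 0.3829 0.2733] [0.6315 0.7754 0.0001 0.0001]
row ang -78.22004395621532 0.13594424279539113
```

View pics/v4.png

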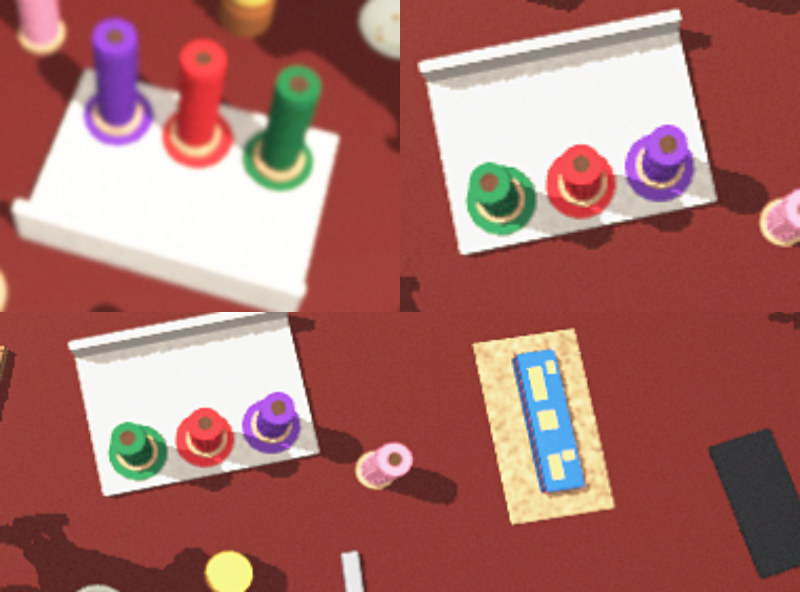

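The bobbins stand upright on their own discs, about 2 mm or less off centre. The tin is about 2 mm off the mat centre and the jar hasn't moved. Handing in.

```bash
python3 -c "
from cell import arm
print(arm.close_job())"
```

```text
the job is handed in; nothing more can be done
None
```

The job is done and handed in at about 51 s of the 144 s allowed. I stood green, red and violet in the side tray, laid the tin on the cork mat, then put violet, red and green back on their own discs.

The last checks, from both cameras:
- **Bobbins:** all three stand upright, with their tops about 1 mm (violet), 2 mm (red) and 0.3 mm (green) from the measured disc centres. The tops measured about 126 mm high, against 125 mm in the text.
- **Tin:** it lies flat about 2 mm from the mat's centre and within about 0.2° of its length. In the check before the bobbins went back, the scene camera put the tin 2–4 mm away from where the top camera did. That fits the calibration and is well inside the 15 mm limit.
- **Jar:** it is in the same place to within about 2 pixels. The network also reported a second jar at the red disc in the top view, which the picture shows is the red bobbin.
- **Robot:** the gripper is clear of everything. No check failed.

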